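# Open the saw hood past its spring and unload the slab

## Robot

A 7-joint arm with a two-finger parallel gripper is mounted at the origin on a cart in front of the work surface, level with it; the furniture and walls round the work are solid. World frame = base frame: x ahead of the robot, y to its left, z up, the work surface at z = 0. Lengths are in m, angles in rad, forces in N, time in s.
With the tool pointing down it reaches from about 0.4 to 0.875 m from the base axis. Payload 6.5 kg.
Tool frame: the origin (TCP) lies on the centre line of the jaws, within the pads' length; the fingertips stand 19 mm ahead of it and the grasp point (between the pads) is the TCP (arm.nose_length is the distance from the TCP to the fingertips, in m); z points along the fingers, y is the line along which they close (so a half turn about z gives the same grasp; the last joint's range is limited). The gripper opens to 85 mm and grips with 20 to 120 N. Pads are 22 mm wide; open, the fingers measure 114 mm over their backs; the gripper's body (76 mm by 85 mm) begins 54 mm behind the grasp point. The pads swing forward as they close: fully open they stand 13 mm farther back than shut.
Start: joints at [1.083, 0.536, -0.004, 1.538, 0.003, 1.067, -0.071], TCP at [0.266, -0.593, 0.25] pointing down, gripper open.
Joint ranges: [-2.7, 2.7], [-0.37, 2.16], [-1.27, 1.26], [0.24, 2.4], [-1.31, 4.45], [0.19, 1.91], [-2.76, 2.76]. Speed limits (rad/s): [2.39, 2.39, 3.14, 3.14, 3.14, 3.14, 3.14].

## Interface

Orientations are given as a unit quaternion [x, y, z, w].
In Python, from plant import arm, effector, planner, eyes, job gives the robot as it stands. Calls block until the motion is done:
- arm.goto(position, orientation): joint-space move of the TCP to a pose.
- arm.move_l(position, speed=0.15, attitude=None, threshold=None): straight line of the TCP; attitude=None keeps the orientation; speed is the mean speed in m/s. With threshold (N) it stops when the force on the tool has changed by that much, and returns True; else False.
- arm.set_joints(angles): joint-space move.
- effector.move_gripper(opening, grip_force=None): finger opening in m; grip_force is the grip in N (None keeps the last); returns when the fingers have stopped.
- arm.dwell(seconds).
- planner.inverse_kinematics(position, orientation): joint angles nearest the present ones, or None.
- eyes.read_camera(name): name is "scene" or "top"; returns the picture (480x640x3 uint8, blue, green, red); there is no depth.
- eyes.camera_model(name): a dict with "mtx" (3x3 intrinsics, pixels), "k1" (the pictures are not rectified: a ray, as slopes to the right and down, at radius r is drawn at 1 + k1 r^2 times it, then the intrinsics apply), "position" and "attitude" of the camera in the world. Camera axes: x right, y up, looking along -z (the intrinsics and any distortion apply to the point x, -y, -z); pixel columns grow to the right and rows downward; lengths in m; the calibration is good to about 2 mm. A picture is of the moment at which its call begins. camera_model takes no time and is no camera call.
A pose or a line that the arm cannot do raises arm.IKError and nothing moves.
- job.finish_job(): hands the job in; it is judged then, once.
Readings, each from a call of its own:
- arm.get_time_s(): time.
- arm.get_joint_pos(): joint angles.
- arm.get_joint_vel(): joint speeds.
- arm.get_tau(): joint torques, N m.
- arm.get_position(): TCP position.
- arm.get_eef_rot(): TCP orientation.
- arm.get_contact_force(): force on the tool from outside, world axes, zero at the start.
- arm.get_ft_torque(): the same for the moment, N m.
- arm.get_finger_gap(): finger opening in m.
- arm.get_gripper_force(): force on a finger pad.
Only numpy, scipy, OpenCV 4.12 (cv2) and the standard library are available. Lean on these libraries where they do the work, as an engineer would, in place of code of your own. Each camera call takes 0.05 s, during which the arm holds its last target. There are 200 camera calls.

## Task

The glass saw has finished its cut. Swing its hood up past the point where the spring takes over, so that it stays open by itself, then take the sawn rectangular slab off the sloping bed and lay it flat in the middle of the padded board. Do not drop the slab, leave the pointed wedge of waste glass lying on the bed, and leave the hood open.

Things in the scene. Friction and masses are not known exactly. Their poses are not given: they have to be found in the camera images.
- saw: Bench glass saw, green base 200 deep x 250 wide mm, 161 tall with its hood shut, fixed. Origin: under the centre of the base, on the table. Axes: x to the back (where the hood hinges), y along the hinge, roughly away from the robot, z up. Behind and between the glass pieces a fixed disc (radius 44, in the plane y = 0, centre x +55, z 97) and a motor (x +25 to +85, below z 125).
- bed_middle (a point): Point on the saw's bed, a dark 250 mm wide plate sloping up at 30 degrees to the back, at saw x -36, y 0, z 67.5. The bed's top runs from x -75, z 45, with a ledge 8 mm proud of it, to x +30, z 105. Two glass pieces lie on it, 55 to 68 mm to either side of here along y. This point's axes are the saw's (level).
- hood (a joint): Angle of the hood, rad: 0 shut, grows as its front swings up, stop at 1.3 (wide open). Spring and weight pull it shut below about 0.77 and throw it open to the stop above that; moving it takes about 6 N at the handle. Even wide open it leans over the bed.
- hood_handle (a point): Middle of the hood's round black handle bar, 14 mm thick, 110 mm clear between its stand-offs, parallel to the hinge. Shut: saw x -135, z 115, with 36 mm clear between the bar and the hood's flat front flap behind it; the flap ends at z 76, the hood's top is at z 152. It moves with the hood, 223 mm from the hinge axis; its axes are the saw's when shut and turn with the hood.
- hood_hinge (a point): Fixed point on the hood's hinge axis, mid width (saw x +85, y 0, z 150 mm); the axis runs along the saw's y. With the hood wide open its front flap reaches forward to saw x -35 at z 298, so an upright gripper over the glass strikes it: come in tilted, the gripper's back leaning away from the hinge (square to the bed is 30 degrees).
- slab: Roughly rectangular piece of slab glass, 54 (its x) x 86 (its y) x 20 mm (its z), 0.15 to 0.3 kg, lying on the saw's bed beside the wedge, on either side of it, long side up and down the slope, so that its 54 mm width runs along the hinge. Origin: centre of its underside. To be moved.
- wedge: Pointed triangular piece of waste glass, 50 (its x) x 81 (its y) x 21 mm, lying on the saw's bed beside the slab. Origin: centre of its underside. To be left.
- board: Plywood lay-off board, 200 (its x) x 150 (its y), with a black rubber pad 184 x 134 on it, fixed, flat on the table. Origin: centre of its underside; the pad's top is 18 mm above it. The slab goes here.

How it is judged:
By the outcome, as a careful person would: the job done as asked, in the order asked, and still so for the second after the job is handed in, with the robot touching nothing.
It also fails if it takes over 61 s, if anything falls off the work surface, if the arm or the gripper's body presses on something with over 40 N, if the wrist force passes 120 N, or if a joint passes its speed limit or range.

## Working session

There is one attempt and no reset: what is moved stays moved. The work goes in short steps, each a Python script; the robot and the scene stay as the last script left them, time stands still between calls to the robot, and variables do not carry over. Pictures are saved under pics/ and viewed, at most 10 in all, crops included, and the job is handed in when it is done.

```bash
ls; mkdir -p pics
python3 - <<'E'
from plant import arm,eyes
import cv2
for n in("scene","top"):
    cv2.imwrite(f"pics/{n}0.png",eyes.read_camera(n)); print(eyes.camera_model(n))
print(arm.get_time_s(),arm.get_eef_rot(),arm.nose_length)
E
```

```text
pics
{'mtx': array([[593.21869203,   0.        , 310.61538055],
       [  0.        , 593.21869203, 232.96686002],
       [  0.        ,   0.        ,   1.        ]]), 'k1': -0.11518765677930877, 'position': array([0.1522455 , 0.59622162, 0.66053464]), 'attitude': array([-0.11652714,  0.45119628,  0.85116832, -0.24156951])}
{'mtx': array([[539.43690331,   0.        , 317.01099887],
       [  0.        , 539.43690331, 237.64134499],
       [  0.        ,   0.        ,   1.        ]]), 'k1': -0.011306876235223046, 'position': array([ 0.44189959, -0.08420218,  1.0396413 ]), 'attitude': array([ 0.04443802, -0.03903444, -0.70397818,  0.7077544 ])}
0.1 [ 9.77837018e-01  2.09366078e-01 -2.30790499e-04 -7.47230310e-04] 0.019
```

View pics/scene0.png

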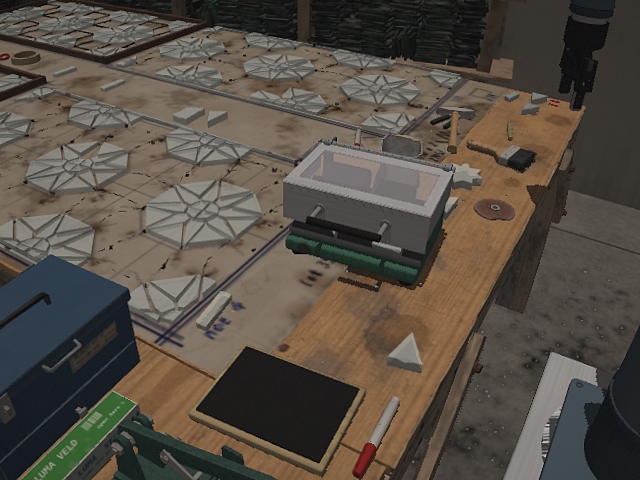

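View pics/top0.png

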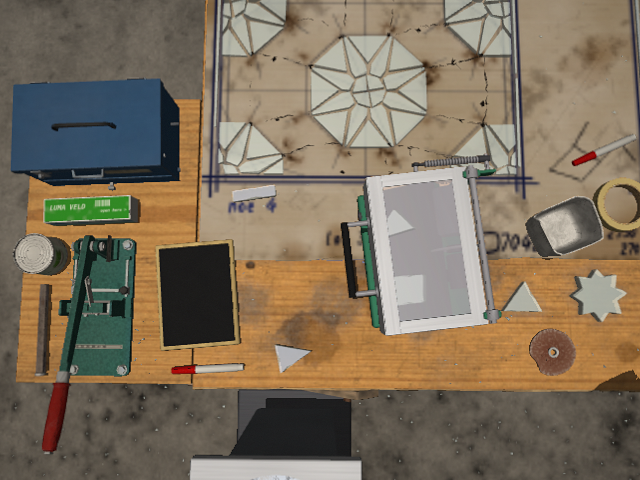

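Overview: in the top picture the saw is near (430,250), with its hinge on the right and its handle bar at about (349,260). The slab (410,290) lies on the robot side, the wedge at (398,222), and the board at (198,295). Next I'll enlarge crops to get exact pixels.

```bash
cat > h.py <<'E'
import numpy as np,cv2
from scipy.spatial.transform import Rotation as R
from plant import eyes
def cam(n):
    c=eyes.camera_model(n); return c
def pix(n,P):
    c=cam(n); q=R.from_quat(c["attitude"]).inv().apply(np.atleast_2d(P)-c["position"])
    s=np.c_[q[:,0],-q[:,1]]/-q[:,2:]; s=s*(1+c["k1"]*(s**2).sum(1,keepdims=True))
    return s@np.diag(np.diag(c["mtx"])[:2])+c["mtx"][:2,2]
def ray(n,uv):
    c=cam(n); K=c["mtx"]; u=np.atleast_2d(uv).astype(float)
    s=cv2.undistortPoints(u[:,None],K,np.array([c["k1"],0,0,0.]))[:,0]
    # cv2 model: distorted = s(1+k1 r^2), same as given
    d=R.from_quat(c["attitude"]).apply(np.c_[s[:,0],-s[:,1],-np.ones(len(s))])
    return c["position"],d
def atz(n,uv,z):
    o,d=ray(n,uv); return o+d*((z-o[2])/d[:,2:])
def crop(img,f,x,y,w,h,k):
    cv2.imwrite(f,cv2.resize(img[y:y+h,x:x+w],None,fx=k,fy=k,interpolation=cv2.INTER_CUBIC))
E
python3 - <<'E'
from h import *
t=cv2.imread("pics/top0.png");s=cv2.imread("pics/scene0.png")
crop(t,"pics/t1.png",330,150,180,200,3); crop(s,"pics/s1.png",270,130,200,160,4)
print(atz("top",[[157,247],[231,240],[240,342],[162,350]],.016))
E
```

```text
[[0.54382106 0.23000956 0.016     ]
 [0.5580035  0.08848334 0.016     ]
 [0.36600296 0.06695518 0.016     ]
 [0.35019483 0.21284657 0.016     ]]
```

View pics/t1.png

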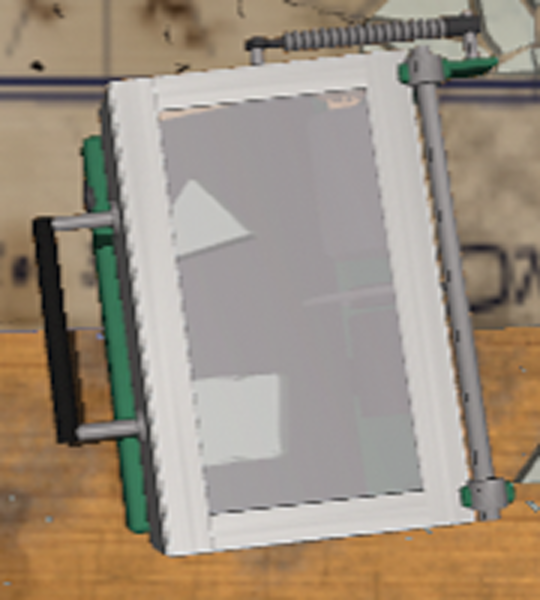

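View pics/s1.png

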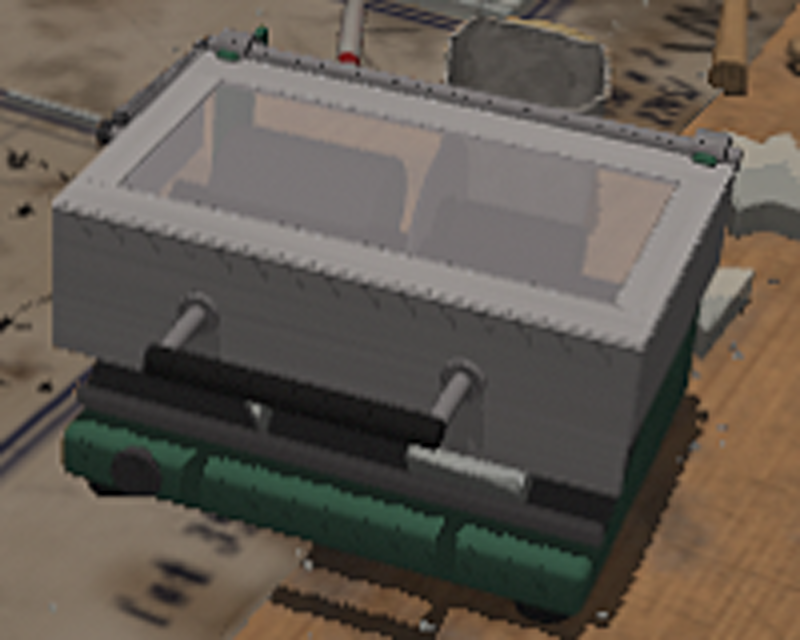

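The top crop shows the bar from (43,219) to (68,442) and the hinge tube running (425,68) to (490,498). The slab's visible corners are about (278,375) and (279,458), and the scene crop shows the bar running (150,360) to (440,430).

Run:
```python
from h import *
T=lambda p:np.array(p)/3-.33+[330,150]
S=lambda p:np.array(p)/4-.37+[270,130]
hb=atz("top",T([[43,219],[68,442]]),.115)
hs=atz("scene",S([[151,360],[439,431]]),.115)
hg=atz("top",T([[426,68],[489,498]]),.150)
hgs=atz("scene",S([[232,42],[718,145]]),.150)
hood=atz("top",T([[107,84],[165,553]]),.152)
for n,a in zip(("bar t","bar s","hinge t","hinge s","hood"),(hb,hs,hg,hgs,hood)):
    d=a[0]-a[1]; print(n,a.round(4).tolist(),np.linalg.norm(d).round(4),np.degrees(np.arctan2(d[1],d[0])).round(2),a.mean(0).round(4))
```

```text
bar t [[0.5779, -0.1234, 0.115], [0.4501, -0.1376, 0.115]] 0.1286 6.33 [ 0.514  -0.1305  0.115 ]
bar s [[0.5788, -0.1212, 0.115], [0.4537, -0.1396, 0.115]] 0.1265 8.36 [ 0.5162 -0.1304  0.115 ]
hinge t [[0.6594, -0.3368, 0.15], [0.4207, -0.3644, 0.15]] 0.2403 6.59 [ 0.5401 -0.3506  0.15  ]
hinge s [[0.6675, -0.3427, 0.15], [0.4252, -0.3739, 0.15]] 0.2443 7.33 [ 0.5464 -0.3583  0.15  ]
hood [[0.649, -0.1576, 0.152], [0.3904, -0.1878, 0.152]] 0.2604 6.64 [ 0.5197 -0.1727  0.152 ]
```

```bash
cat >> h.py <<'E'
from plant import arm,effector,planner,job
O=np.array([.5308,-.2646,0]); Y=R.from_euler("z",-83.3,degrees=True)
EX,EY,EZ=Y.as_matrix().T
W=lambda x,y,z: O+Y.apply([x,y,z])
def quat(z,y):
    z=np.array(z)/np.linalg.norm(z); y=y-np.dot(y,z)*z; y=y/np.linalg.norm(y)
    return R.from_matrix(np.c_[np.cross(y,z),y,z]).as_quat()
def bar(th):
    c,s=np.cos(th),np.sin(th); x,z=-.220,-.035
    return W(.085+x*c+z*s,0,.150-x*s+z*c)
def st():
    print("t",arm.get_time_s(),"p",np.round(arm.get_position(),4),"F",np.round(arm.get_contact_force(),1),"gap",arm.get_finger_gap(),"gf",arm.get_gripper_force())
E
python3 - <<'E'
from h import *
D=[0,0,-1.]
for s in(1,-1):
    q=quat(D,s*EX)
    for p in (bar(0)+[0,0,.12],bar(0),bar(.7),bar(1.3),bar(1.3)+[0,0,.1]):
        j=planner.inverse_kinematics(p,q); print(s,p.round(3),None if j is None else np.round(j,2))
    for sy in(-.0615,.0615):
        n=Y.apply([-.5,0,.866]); q=quat(-n,s*EY)
        for d in (.022,.14):
            j=planner.inverse_kinematics(W(-.036,sy,.0675)+n*d,q);print("slab",s,sy,None if j is None else np.round(j,2))
    for by in (EX,EY):
        j=planner.inverse_kinematics([.4545,.1496,.05],quat(D,s*by));print("board",None if j is None else np.round(j,2))
E
```

```text
1 [ 0.515 -0.131  0.235] [ 0.31  0.36 -0.18  1.86  0.08  0.93 -1.36]
1 [ 0.515 -0.131  0.115] [ 0.27  0.54 -0.13  1.94  0.11  0.67 -1.39]
1 [ 0.518 -0.16   0.265] [ 0.34  0.34 -0.16  1.8   0.06  1.   -1.29]
1 [ 0.53  -0.257  0.353] [ 0.43  0.34 -0.08  1.58  0.03  1.22 -1.1 ]
1 [ 0.53  -0.257  0.453] [ 0.44  0.3  -0.09  1.41  0.03  1.43 -1.1 ]
slab 1 -0.0615 [-0.01  0.58  0.07  2.17  1.05  0.56 -0.78]
slab 1 -0.0615 [ 0.15  0.36 -0.27  2.15  0.88  0.86 -0.65]
slab 1 0.0615 [-0.06  0.7   0.1   1.87  0.79  0.66 -0.53]
slab 1 0.0615 [ 0.07  0.53 -0.21  1.85  0.81  0.95 -0.54]
board [-0.22  0.6  -0.24  2.09  0.3   0.48 -2.13]
board [-0.14  0.62 -0.34  2.08  0.41  0.51 -0.66]
-1 [ 0.515 -0.131  0.235] [ 0.74  0.45 -0.74  1.84  0.36  0.99  1.54]
-1 [ 0.515 -0.131  0.115] [ 0.65  0.62 -0.64  1.92  0.52  0.77  1.41]
-1 [ 0.518 -0.16   0.265] [ 0.78  0.43 -0.74  1.78  0.33  1.06  1.62]
-1 [ 0.53  -0.257  0.353] [ 0.89  0.43 -0.71  1.55  0.29  1.27  1.83]
-1 [ 0.53  -0.257  0.453] [ 0.87  0.37 -0.69  1.39  0.23  1.47  1.88]
slab -1 -0.0615 [-0.74  0.96  1.07  2.2  -0.89  0.37 -2.15]
slab -1 -0.0615 [ 0.78  0.6  -1.07  2.12  1.17  1.21  2.29]
slab -1 0.0615 [-0.7   1.07  1.08  1.9  -0.72  0.57 -2.4 ]
slab -1 0.0615 [ 0.66  0.8  -1.08  1.81  1.25  1.39  2.36]
board [-0.08  0.63 -0.41  2.08  0.49  0.53  0.84]
board [ 0.4   0.92 -1.08  2.05  1.1   0.91  1.94]
```

Run:
```python
from h import *
q=quat([0,0,-1.],EX)
p=arm.get_position(); arm.move_l([p[0],p[1],.36],.25)
arm.goto(bar(0)+[0,0,.14],q)
effector.move_gripper(.037,30)
st()
hit=arm.move_l(bar(0)+[0,0,.002],.1,threshold=8); print(hit); st()
if not hit:
    effector.move_gripper(.005,35); st()
    cv2.imwrite("pics/grip.png",eyes.read_camera("scene"))
    if .010<arm.get_finger_gap()<.018:
        for i,th in enumerate(np.linspace(0,1.28,11)[1:]):
            arm.move_l(bar(th)+[0,0,.002],.12)
            if i%2: st()
        crop(eyes.read_camera("scene"),"pics/up.png",180,20,320,300,2)
```

```text
t 3.1583 p [ 0.515  -0.1306  0.255 ] F [ 0.5 -0.2 -0.6] gap 0.03686764168534809 gf 0.0
True
t 4.3417 p [ 0.5142 -0.1304  0.1258] F [-3.1 -0.1 11.1] gap 0.03708762861996377 gf 5.139157010125928
```

Run:
```python
from h import *
st()
a=eyes.read_camera("scene");b=eyes.read_camera("top")
a=cv2.resize(a[120:280,270:470],None,fx=2.5,fy=2.5,interpolation=2); b=cv2.resize(b[150:350,300:440],None,fx=2,fy=2,interpolation=2)
cv2.imwrite("pics/c1.png",np.hstack([a,b]))
```

```text
t 4.3417 p [ 0.5142 -0.1304  0.1258] F [-3.1 -0.1 11.1] gap 0.03708762861996377 gf 5.139157010125928
```

View pics/c1.png

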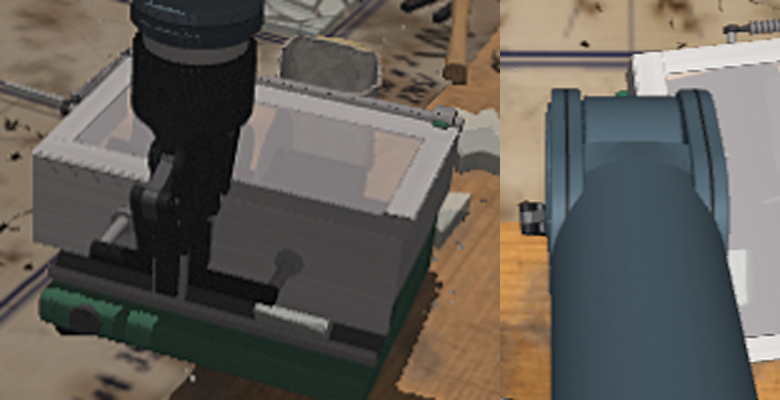

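The crop shows the gripper straddling the bar around (180,270), but what it touched isn't clear. I'll look closer with overlays.

Run:
```python
from h import *
a=eyes.read_camera("scene")
k=8;x0,y0=300,165
im=cv2.resize(a[y0:y0+75,x0:x0+95],None,fx=k,fy=k,interpolation=2)
im=np.clip(255*(im/255.)**.5,0,255).astype(np.uint8)
p=np.array(arm.get_position()); r=R.from_quat(arm.get_eef_rot()); print(r.as_matrix().round(3))
def dot(P,c):
    u=(pix("scene",P)[0]-[x0,y0]+.5)*k; cv2.circle(im,tuple(int(v) for v in u),4,c,-1)
dot(p,(0,0,255))
for s in(-1,1):
    dot(p+r.apply([0,s*.0185,.019]),(0,255,0)); dot(p+r.apply([0,s*.033,.019]),(0,255,255)); dot(bar(0)+s*.063*EY,(255,0,255))
dot(bar(0),(255,0,0))
cv2.imwrite("pics/c2.png",im)
```

```text
[[ 0.993  0.117 -0.002]
 [ 0.117 -0.993 -0.   ]
 [-0.002 -0.    -1.   ]]
```

View pics/c2.png

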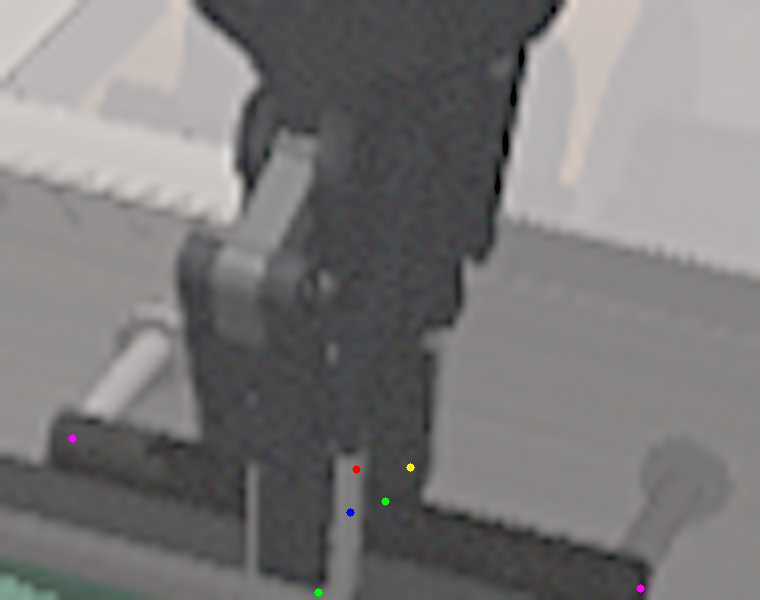

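The fingers straddle the bar correctly: outer finger in front, and inner finger going behind it at (425,500). The contact is the protruding inner knuckle on the hood's top edge. I'll back off and come in tilted 30°, back away from the hinge, with a smaller opening.

```bash
cat > lift.py <<'E'
from h import *
a=np.radians(30); z=Y.apply([np.sin(a),0,-np.cos(a)]); q=quat(z,EX)
ths=np.linspace(0,1.28,11)[1:]
print([planner.inverse_kinematics(bar(t),q) is not None for t in [0,*ths]], planner.inverse_kinematics(bar(0),q))
arm.move_l(bar(0)+[0,0,.10],.15)
arm.goto(bar(0)-z*.08,q)
effector.move_gripper(.031,30)
hit=arm.move_l(bar(0),.08,threshold=8); print(hit); st()
if not hit:
    effector.move_gripper(.005,35); st()
    if .010<arm.get_finger_gap()<.018:
        for i,th in enumerate(ths):
            arm.move_l(bar(th),.12)
            if i%2: st()
        im=cv2.resize(eyes.read_camera("scene"),None,fx=1.25,fy=1.25)
        cv2.imwrite("pics/up.png",im)
E
python3 lift.py
```

```text
[True, True, True, True, True, True, True, True, True, True, True] [-0.28979359  0.57310225  0.18312862  2.05671672  0.7300224   0.66585149
 -2.20424384]
False
t 7.4167 p [ 0.5154 -0.1301  0.1153] F [-0.2  0.6 -0.2] gap 0.03073483187400411 gf 0.0
t 7.7083 p [ 0.5153 -0.1291  0.1149] F [-2.4  4.1  0.3] gap 0.012658608656556615 gf 34.189417362213135
t 8.475 p [ 0.515  -0.1266  0.1718] F [-0.9  7.7 -4.9] gap 0.012318989410587046 gf 34.26176905632019
t 9.2417 p [ 0.5164 -0.1377  0.2274] F [-3.7 14.3  0.7] gap 0.012766698922892237 gf 34.30930584669113
t 10.0083 p [ 0.5198 -0.1649  0.2792] F [-6.2 14.1  9.8] gap 0.012575096937321261 gf 36.52711629867554
t 10.775 p [ 0.5246 -0.2062  0.3221] F [-1.3  5.4  7.3] gap 0.01260629481435077 gf 37.30455815792084
t 11.5417 p [ 0.5301 -0.2548  0.3531] F [ 1.6 -0.8  7.9] gap 0.012659533254355048 gf 36.90918982028961
```

Run:
```python
from h import *
z=R.from_quat(arm.get_eef_rot()).apply([0,0,1])
effector.move_gripper(.034,30); st()
p=np.array(arm.get_position())
arm.move_l(p-z*.10,.15)
p=W(-.22,-.02,.36); arm.goto(p,quat(Y.apply([.5,0,-.866]),EY)); effector.move_gripper(.078)
st()
s=eyes.read_camera("scene");t=eyes.read_camera("top")
cv2.imwrite("pics/s3.png",s);cv2.imwrite("pics/t3.png",t)
cv2.imwrite("pics/c3.png",np.hstack([cv2.resize(s[60:300,270:470],None,fx=2,fy=2,interpolation=2),cv2.resize(t[160:360,335:535],None,fx=2,fy=2.4,interpolation=2)]))
```

```text
t 11.9333 p [ 0.5288 -0.2532  0.3503] F [ 0.7  0.5 -0.3] gap 0.03395191176669495 gf 0.0
t 14.325 p [ 0.4853 -0.0485  0.3601] F [-0.8 -0.4  0.8] gap 0.07798483958380745 gf 0.0
```

View pics/c3.png

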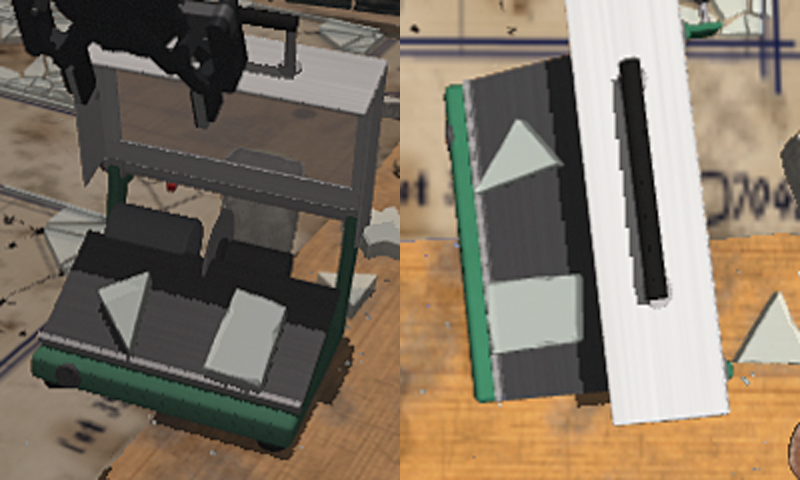

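The hood is open and holding by itself. The slab is at crop (245,335) in the scene half and (535,315) in the top half, with the wedge on the far side. Next, an enlarged crop of the slab.

Run:
```python
from h import *
s=cv2.imread("pics/s3.png");t=cv2.imread("pics/t3.png")
cv2.imwrite("pics/c4.png",np.hstack([cv2.resize(s[200:260,365:415],None,fx=8,fy=8,interpolation=2),cv2.resize(t[265:325,375:425],None,fx=8,fy=8,interpolation=2)]))
```

```text
(no output)
```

View pics/c4.png

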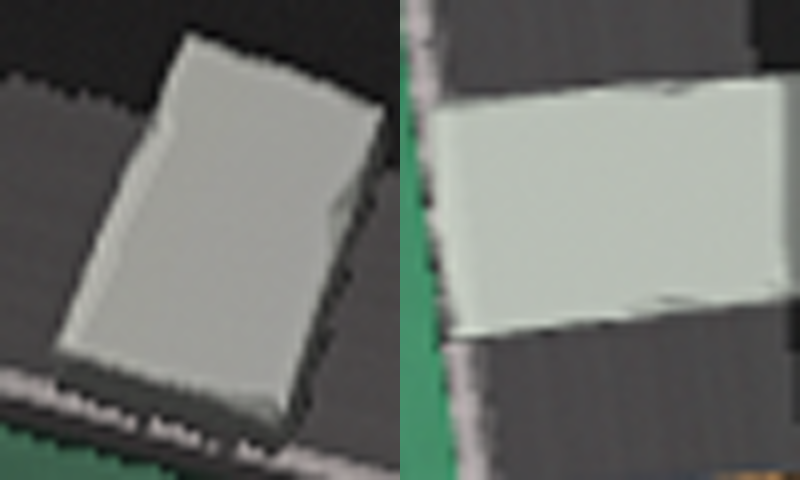

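Run:
```python
from h import *
n=Y.apply([-.5,0,.8660254]); P0=W(-.036,0,.0675)+.02*n
def onp(c,uv):
    o,d=ray(c,uv); P=o+d*(((P0-o)@n)/(d@n))[:,None]
    L=Y.inv().apply(P-P0); return np.c_[L[:,0]/np.cos(np.pi/6),L[:,1]]*1000
f=lambda p,o:np.array(p)/8.-.44+o
print("scene",onp("scene",f([[190,37],[383,107],[288,415],[84,352]],[365,200])).round(1))
print("top",onp("top",f([[57,107],[385,78],[387,298],[75,333]],[375,265])).round(1))
```

```text
scene [[ 39.3 -38.4]
 [ 33.9 -85.2]
 [-44.  -88.4]
 [-42.1 -41.3]]
top [[-35.  -37.3]
 [ 42.  -40.1]
 [ 35.8 -87. ]
 [-37.5 -87.8]]
```

```bash
cat > grasp.py <<'E'
from h import *
n=Y.apply([-.5,0,.8660254]); u=Y.apply([.8660254,0,.5]); q=quat(-n,EY)
B=W(-.036,-.063,.0675)-u*.001
arm.goto(B+n*.13,q); effector.move_gripper(.069,60)
arm.move_l(B+n*.05,.12); st()
hit=arm.move_l(B+n*.010,.03,threshold=5); h=(np.array(arm.get_position())-B)@n
print(hit,h); st()
if hit and h<.030:
    arm.move_l(B+n*(h+.005),.05)
    effector.move_gripper(.03,60); st()
    if arm.get_finger_gap()>.04:
        arm.move_l(B+n*(h+.035),.05); st()
        arm.move_l(B+n*(h+.13),.15); st()
        t=eyes.read_camera("scene"); crop(t,"pics/c5.png",230,60,260,230,3)
E
python3 grasp.py
```

```text
t 16.3833 p [ 0.4613 -0.2102  0.1105] F [-0.   0.1 -0.4] gap 0.0691056204935686 gf 0.0
True 0.012461111318085015
t 17.5333 p [ 0.4631 -0.2292  0.0778] F [-1.7  1.6  6.5] gap 0.06888245416844799 gf 3.095547008488211
t 18.1083 p [ 0.4629 -0.2265  0.0824] F [-2.9  2.9  8.4] gap 0.0503765387168811 gf 61.292578066716885
t 18.8583 p [ 0.4611 -0.2119  0.1081] F [-0.9 -0.  -3. ] gap 0.050251875692509836 gf 62.529411691402856
t 19.6417 p [ 0.455  -0.1651  0.1898] F [-0.5  0.6 -3. ] gap 0.05003724755642424 gf 62.55078621208213
```

```bash
cat > place.py <<'E'
from h import *
n=Y.apply([-.5,0,.8660254]); q=quat([0,0,-1.],EY); C=np.array([.4545,.1496,0])
p=np.array(arm.get_position()); arm.move_l(p-EX*.10+[0,0,.03],.2)
arm.goto(C+[0,0,.16],q); st()
arm.move_l(C+[0,0,.055],.1); st()
hit=arm.move_l(C+[0,0,.028],.02,threshold=4); print(hit); st()
t=eyes.read_camera("top");s=eyes.read_camera("scene")
cv2.imwrite("pics/c6.png",np.hstack([cv2.resize(s[240:480,160:400],None,fx=1.6,fy=1.6),cv2.resize(t[200:380,120:300],None,fx=2.1333,fy=2.1333)]))
E
python3 place.py
```

```text
t 21.2583 p [0.4543 0.1475 0.1596] F [ 0.  -0.1 -2.7] gap 0.050476098017309665 gf 62.55831805893649
t 22.4583 p [0.4549 0.1498 0.0555] F [ 1.6  0.7 -2.1] gap 0.05013043159426101 gf 62.55994720376748
True
t 23.4083 p [0.4545 0.1496 0.035 ] F [-0.7 -1.1  7.1] gap 0.05027282149059491 gf 63.65285047586099
```

View pics/c6.png

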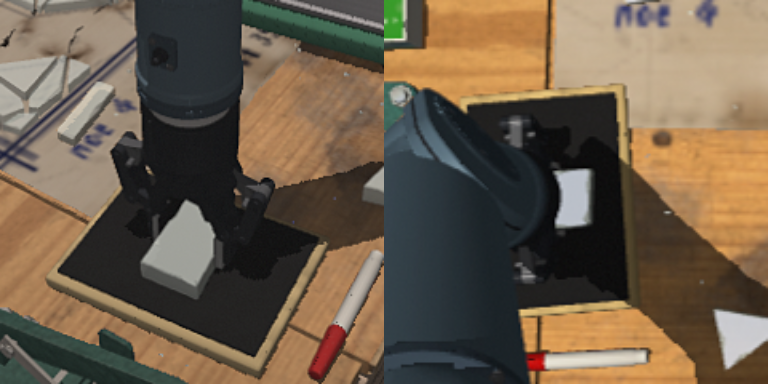

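The slab rests flat on the pad, at about (180,255) in the scene half. The TCP is at z 0.035, which is 0.018 plus the 0.017 grasp height. I'll release, retract and check.

Run:
```python
from h import *
effector.move_gripper(.068,20); st()
p=np.array(arm.get_position()); arm.move_l(p+[0,0,.02],.04); arm.move_l(p+[0,0,.16],.15)
arm.goto([.44,-.03,.30],arm.get_eef_rot()); arm.dwell(.5); st()
t=eyes.read_camera("top");s=eyes.read_camera("scene")
cv2.imwrite("pics/c7.png",np.hstack([cv2.resize(s,(400,300)),cv2.resize(t,(400,300))]))
g=cv2.cvtColor(t,cv2.COLOR_BGR2GRAY); m=np.zeros_like(g); m[252:338,165:232]=(g[252:338,165:232]>110)*255
c=max(cv2.findContours(m,0,2)[0],key=cv2.contourArea); r=cv2.minAreaRect(c); print(r,atz("top",[r[0]],.038))
```

```text
t 23.825 p [0.4536 0.1492 0.0343] F [-0.1 -0.3 -0.2] gap 0.067809410413441 gf 0.0
t 26.9 p [ 0.44   -0.0298  0.2999] F [ 0.3 -0.3  0.1] gap 0.06850649378913348 gf 0.0
((220.5, 303.5), (27.0, 21.0), 90.0) [[0.43740513 0.10131907 0.038     ]]
```

View pics/c7.png

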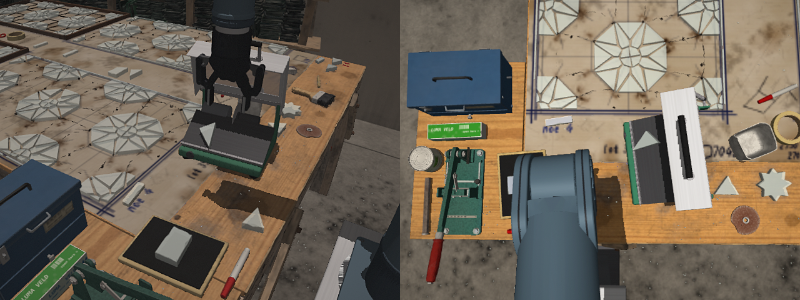

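The scene half shows the slab lying flat near (174,243), against a board centre of about (177,245). The hood is open and the wedge is still on the bed.

```bash
python3 -c "
from plant import job
print(job.finish_job())"
```

```text
the job is handed in; nothing more can be done
None
```

The job is handed in at about 27 s of the 61 s limit: the hood stands open by itself, the slab lies flat in the middle of the padded board, and the wedge is still on the bed; on the first approach the gripper's knuckle touched the hood's top edge at about 11 N, so I re-approached tilted.

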